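Check the empty cell by touch, then file the red-capped sample jar

ROBOT

A 7-joint arm with a two-finger parallel gripper is mounted at the origin on the work surface. World frame = base frame: x ahead of the robot, y to its left, z up, the work surface at z = 0. Lengths are in m, angles in rad, forces in N, time in s.
With the tool pointing down it reaches from about 0.35 to 0.9 m from the base axis. Payload 8.1 kg.
Tool frame: the origin (TCP) lies midway between the tips of the shut fingers; the grasp point (between the pads) lies arm.hold_point_z behind it (arm.hold_point_z is the distance from the TCP to the grasp point, in m); z points along the fingers, x is the direction in which the jaws open and shut, and the axes are right-handed (so a half turn about z gives the same grasp; the last joint's range is limited). The gripper opens to 92 mm and grips with 3 to 60 N. Pads are 19 mm wide; open, the fingers measure 130 mm over their backs; the gripper's body (75 mm by 190 mm) begins 47 mm behind the grasp point.
Start: joints at [-1.348, 0.434, 0.025, 1.573, -0.012, 1.134, -0.075], TCP at [0.2, 0.592, 0.227] pointing down, gripper open.
Joint ranges: [-2.62, 2.62], [-0.44, 2.09], [-1.27, 1.32], [0.08, 2.57], [-1.32, 4.46], [0.12, 2], [-2.74, 2.74]. Speed limits (rad/s): [2.22, 2.22, 3.01, 3.01, 3.14, 3.14, 3.14].

INTERFACE

Orientations are given as a rotation vector (axis times angle).
In Python, from cell import arm gives the robot as it stands.
- The arm moves only by the shell command python3 -m pendant 'ROWS' [FORCE]. ROWS is JSON, a list of rows, each an object with "dp": the shift along the tool's x, y, z in m, a list of three; "rotation": the turn, a rotation vector about the tool's x, y, z in rad, a list of three; "fingers": the closure, from -1 (fully open) to 1 (shut). In form: [{"dp": [x, y, z], "rotation": [rx, ry, rz], "fingers": fingers}, ...]. A call has 1 to 20 rows; each row is the pose to reach, as a shift and turn from the pose measured when the call began, along the tool's axes at that moment; what a row does not reach only later rows make up. A row lasts 1/8 s, in which the tool goes at most 62.5 mm and 10.7 degrees, less where a joint would pass 70% of its speed; a pose out of reach is approached as far as the arm can. A call with a gripper value outside its range is refused whole. The fingers move at their own pace and stop on an object; FORCE is the grip in N (left out, the last holds). Time passes only in rows, so rows that repeat a pose let the fingers close. It gives the time, the measured TCP pose, the force and the opening at its end, in the units of the state.
- arm.observe(): the state, without advancing time (a new reading comes with each control period).
- arm.get_image(name): name is "scene" or "top" or "wrist"; returns the picture (384x512x3 uint8, blue, green, red); there is no depth.
- arm.camera_params(name): a dict with "camera_matrix" (3x3 intrinsics, pixels), "rvec" (rotation vector, rad) and "tvec" (3), from world to camera coordinates, as OpenCV has them. Camera axes: x right, y down, z forward; pixel columns grow to the right and rows downward; lengths in m; the calibration is good to about 2 mm. A picture is of the moment at which its call begins: read the wrist's pose just before it. camera_params takes no time and is no camera call; for the wrist camera it gives the pose at the moment of the call.
- arm.sign_off(): hands the job in, once; it reports no verdict.
The state is a dict: "clock": time; "joints": joint angles; "dq": joint speeds; "joint_efforts": joint torques, N m; "position": TCP position; "ee_rot": TCP orientation; "force": force on the tool from outside, world axes, zero at the start; "ft_torque": the same for the moment, N m; "width": opening from 0.0 (shut) to 1.0 (fully open).
Only numpy, scipy, OpenCV 4.12 (cv2) and the standard library are available. Lean on these libraries where they do the work, as an engineer would, in place of code of your own. Each camera call takes 0.05 s, during which the arm holds its last target.

TASK

One of the six cells of the blue sample tray is empty. First feel the yellow disc on its floor with the tips of the empty, closed fingers to be sure that nothing is left in it, then stand the red-capped jar upright on that disc, about central and not dropped. Leave the green-capped jar where it stands.

Things in the scene. Friction and masses are not known exactly. Their poses are not given: they have to be found in the camera images.
- red_mid (a point): Centre (half-way up) of the jar to be filed: a squat upright amber glass jar with a white label and a red screw cap, 40 mm across and 46 mm tall, 50 to 100 g, standing on the bench, which is at z = 0. The cap is the top 14 mm and as wide as the jar, so this point is 23 mm above the jar's underside. z is the jar's axis.
- pad: Fixed yellow disc, 36 mm across and 6 mm thick, in the middle of the floor of the one empty tray cell. Origin at the centre of its underside, so its top is 6 mm above that. z is up, x and y are parallel to the tray's.
- tray: Fixed open blue plastic tray, 152 mm along its x, 226 mm along its y, 20 mm high, with a 4 mm floor and 4 mm walls; 2 cells along x by 3 along y, each 70 mm square inside, at a pitch of 74 mm. Origin at the centre of its underside, on the bench. Five cells hold loose white-capped jars of the same size as the red-capped one, standing in mid-cell with their tops 50 mm above the bench, so there are about 34 mm between neighbouring jars.
- green_mid (a point): Centre (half-way up) of a bystander: a jar just like the red-capped one, but with a green cap, standing on the bench. A bare steel microscope objective, 34 mm across and 50 mm tall, stands there too (not listed). The three stand at least 95 mm apart, centre to centre.
There are look-alikes about, which are no part of the job. Leave any black or purple look-alike of the part that bears red_mid alone.

How it is judged:
On the way:
1. the fingers have touched the disc in the empty cell, before the red-capped jar is moved (contact force between the fingers and pad above 0.5 N and distance of red_mid from where it was at the start of the episode below 0.03 m), for 0.02 s.
At the end, for the whole second after the job is handed in: The red-capped jar stands released on the yellow disc in the formerly empty cell, its axis within 18 mm of the disc's centre, its centre no more than 36 mm above the disc's underside (29 mm when seated), upright within 10 degrees; the green-capped jar is within 30 mm of where it was (horizontal distance between red_mid and pad below 0.018 m and z of red_mid in the frame of pad between 0.022 and 0.036 m and angle between red_mid's own z axis and vertical below 0.17 rad and distance of green_mid from where it was at the start of the episode below 0.03 m); the robot touches nothing.
It fails at once if the red-capped jar is dropped: loose while its centre is more than 70 mm above the bench (33 mm when on the disc) (height (world z) of red_mid above 0.07 m and contact force between the fingers and red below 0.02 N).
It fails at once if the green-capped jar is pushed or carried more than 30 mm (distance of green_mid from where it was at the start of the episode above 0.03 m).
It also fails if it takes over 48 s, if anything falls off the work surface, if the arm or the gripper's body presses on something with over 40 N, if the wrist force passes 120 N, or if a joint passes its speed limit or range.

## Working session

There is one attempt and no reset: what is moved stays moved. The work goes in short steps, Python scripts to look and compute and a shell command to move; the robot and the scene stay as the last step left them, time stands still between calls to the robot, and variables do not carry over. Pictures are saved under pics/ and viewed, and the job is handed in when it is done.

```bash
ls; mkdir -p pics; python3 - <<'E'
from cell import arm
import cv2
s=arm.observe();print(s, arm.hold_point_z)
for n in("scene","top","wrist"):
    p=arm.camera_params(n);print(n,p)
    cv2.imwrite(f"pics/{n}0.png",arm.get_image(n))
E
```

```text
pics
{'clock': 0.0, 'joints': array([-1.34758036,  0.43523043,  0.02494658,  1.57411092, -0.01159159,
        1.13402375, -0.07508043]), 'dq': array([-5.38945842e-04, -6.62817213e-04, -3.98852407e-04, -2.26603379e-04,
       -6.78831410e-04,  2.20996923e-05, -1.06011574e-04]), 'joint_efforts': array([-1.17816533e-03, -6.67853451e+01,  9.84041020e-01, -3.14449561e+01,
       -6.07503718e-02,  4.31913813e-02,  1.84546111e-04]), 'position': array([0.19992517, 0.59160076, 0.22593472]), 'ee_rot': array([ 2.55147873e+00,  1.83108842e+00, -1.93680682e-03]), 'force': array([ 0.88086029, -0.35190058,  0.12079848]), 'ft_torque': array([-0.0856948 , -0.02558612,  0.0605722 ]), 'width': 1.0007106004895425} 0.0188
scene {'camera_matrix': array([[499.3985201 ,   0.        , 256.05650568],
       [  0.        , 499.3985201 , 188.48767415],
       [  0.        ,   0.        ,   1.        ]]), 'rvec': array([ 2.06302636,  0.67083514, -0.36236496]), 'tvec': array([-0.41443631, -0.1295297 ,  1.4494591 ])}
top {'camera_matrix': array([[427.61843355,   0.        , 260.66461347],
       [  0.        , 427.61843355, 192.95289274],
       [  0.        ,   0.        ,   1.        ]]), 'rvec': array([ 2.19219728, -2.1868326 ,  0.08685781]), 'tvec': array([-0.01956669,  0.52997138,  0.81096061])}
wrist {'camera_matrix': array([[290.11732347,   0.        , 254.46609018],
       [  0.        , 290.11732347, 190.98433437],
       [  0.        ,   0.        ,   1.        ]]), 'rvec': array([-2.37701376, -1.70542852, -0.21630102]), 'tvec': array([-0.62293996, -0.03199107,  0.38954348])}
```

View pics/scene0.png

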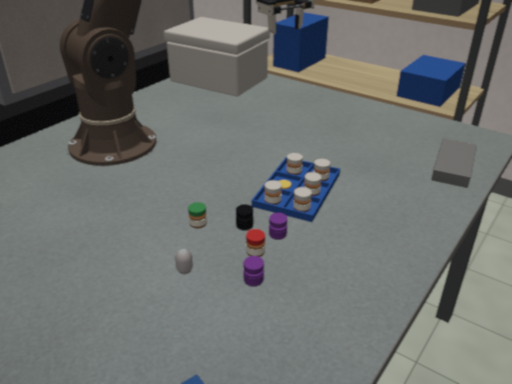

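View pics/top0.png

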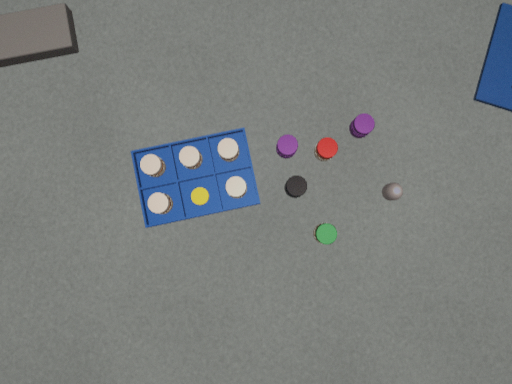

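View pics/wrist0.png

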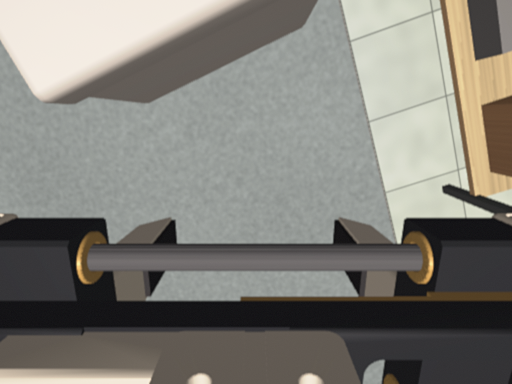

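The scene view shows the red cap at about (256,240), and the top view shows it at (327,149). In the top view the pad is at (200,196), the green cap at (326,234), black at (296,187), and purple at (287,146) and (363,125). The empty cell is in the middle of the tray's lower row. Next I measure by masks and rays.

```bash
cat > h.py <<'E'
import numpy as np,cv2
from scipy.spatial.transform import Rotation as R
def cam(p):
    M=R.from_rotvec(np.ravel(p["rvec"])).as_matrix();t=np.ravel(p["tvec"]);return np.array(p["camera_matrix"]),M,t
def ray(p,uv):
    K,M,t=cam(p);d=M.T@np.linalg.solve(K,np.array([uv[0],uv[1],1.]));return -M.T@t,d/np.linalg.norm(d)
def plane(p,uv,z):
    c,d=ray(p,uv);return c+d*(z-c[2])/d[2]
def tri(rs):
    A=sum(np.eye(3)-np.outer(d,d) for c,d in rs);b=sum((np.eye(3)-np.outer(d,d))@c for c,d in rs)
    x=np.linalg.solve(A,b);return x,[np.linalg.norm(np.cross(x-c,d)) for c,d in rs]
def mask(im,name):
    h=cv2.cvtColor(im,cv2.COLOR_BGR2HSV);H,S,V=[h[...,i].astype(int) for i in range(3)]
    m={"red":((H<8)|(H>172))&(S>170)&(V>90),"yellow":(H>20)&(H<35)&(S>120)&(V>100),"green":(H>45)&(H<80)&(S>120)&(V>60),
     "blue":(H>100)&(H<125)&(S>130)&(V>40),"purple":(H>130)&(H<160)&(S>100),"black":(V<35),"white":(S<60)&(V>180)}[name]
    return m.astype(np.uint8)
def blobs(im,name,amin=30):
    n,l,st,c=cv2.connectedComponentsWithStats(mask(im,name));return [(st[i][:4],st[i][4],c[i],l==i) for i in range(1,n) if st[i][4]>=amin]
E
python3 - <<'E'
from h import *
from cell import arm
P={n:arm.camera_params(n) for n in("scene","top")};I={n:cv2.imread(f"pics/{n}0.png") for n in P}
for nm in("red","yellow","green","purple","black","white","blue"):
    for n in P:
        for b in blobs(I[n],nm): 
            if 100<b[1]<15000 or nm in("red","yellow","green"): print(nm,n,b[0],b[1],b[2].round(1), plane(P[n],b[2],0.046 if nm!="yellow" else .01).round(4))
for nm in("red","yellow","green"):
    B=[max(blobs(I[n],nm),key=lambda b:b[1] if not(nm=="green" and b[0][1]<100) else 0)[2] for n in P]
    print(nm,tri([ray(P[n],b) for n,b in zip(P,B)]))
b=max([b for b in blobs(I["top"],"blue") if b[0][0]<400],key=lambda b:b[1])
r=cv2.minAreaRect(np.argwhere(b[3])[:,::-1].astype(np.float32));bx=cv2.boxPoints(r)
w=np.array([plane(P["top"],q,.02)for q in bx]);print(bx,w,w.mean(0),np.linalg.norm(np.diff(w,axis=0),axis=1))
E
```

```text
red scene [247 230  17  15] 175 [254.9 236.1] [ 0.6187 -0.1509  0.046 ]
red top [317 138  20  20] 139 [326.4 144.6] [ 0.6203 -0.1424  0.046 ]
yellow scene [281 181   9   7] 53 [285.  183.9] [0.5299 0.099  0.01  ]
yellow top [191 188  18  17] 234 [199.5 195.7] [0.5249 0.1014 0.01  ]
green scene [189 203  16  13] 153 [196.4 208.6] [ 0.4579 -0.1485  0.046 ]
purple scene [270 213  17  26] 387 [277.7 225.1] [ 0.6356 -0.0928  0.046 ]
purple scene [244 256  19  30] 498 [253.2 270.2] [ 0.6763 -0.2351  0.046 ]
purple top [350 114  24  23] 394 [362. 125.] [ 0.6583 -0.2106  0.046 ]
purple top [277 135  21  23] 366 [286.6 145.8] [ 0.6177 -0.067   0.046 ]
black scene [82  0 11 22] 161 [87.   9.5] [-1.1976  0.8586  0.046 ]
black scene [102   0  38  36] 846 [122.5  14.6] [-0.9692  0.8971  0.046 ]
black scene [90 37 40 44] 1317 [109.4  58.5] [-0.4907  0.4096  0.046 ]
black scene [133  50  36  41] 975 [150.5  69.5] [-0.2713  0.4165  0.046 ]
black scene [ 0 83 80 63] 2785 [ 37.  112.7] [-0.2715 -0.0557  0.046 ]
black scene [237 205  15  25] 336 [244.1 216.9] [ 0.5611 -0.1113  0.046 ]
white top [218 13
[... 350 characters left out ...]
3  58] 2398 [299.8  41.7] [-0.0082  1.0343  0.046 ]
blue scene [398  56  67  50] 2341 [430.2  79.5] [0.5976 0.9261 0.046 ]
blue scene [252 159  87  62] 1654 [295.2 192.2] [0.5983 0.035  0.046 ]
blue top [475   3  37 108] 2487 [498.4  63.6] [ 0.7793 -0.4757  0.046 ]
blue top [131 128 129  99] 6289 [195.5 178.2] [0.5556 0.1044 0.046 ]
red (array([ 0.61843629, -0.14496677,  0.04232727]), [np.float64(0.003246359849536354), np.float64(0.0032463598495364593)])
yellow (array([0.52614809, 0.10268962, 0.00652141]), [np.float64(0.0012856923116073581), np.float64(0.0012856923116074108)])Traceback (most recent call last):
  File "<stdin>", line 9, in <module>
ValueError: max() iterable argument is empty
```

```bash
sed -i 's/((H<8)|(H>172))&(S>170)&(V>90)/((H<10)|(H>170))\&(S>150)\&(V>70)/;s/(H>45)&(H<80)&(S>120)&(V>60)/(H>45)\&(H<85)\&(S>90)\&(V>40)/' h.py
python3 - <<'E'
from h import *
from cell import arm
P={n:arm.camera_params(n) for n in("scene","top")};I={n:cv2.imread(f"pics/{n}0.png") for n in P}
print(I["top"][140:158:4,327], I["top"][234,320:332:4])
for nm in("red","yellow","green"):
    C={}
    for n in P:
        bb=max(blobs(I[n],nm,20),key=lambda b:b[1]); C[n]=bb[2]
        print(nm,n,bb[0],bb[1],bb[2].round(1),[plane(P[n],bb[2],z).round(4).tolist() for z in((.046,.04) if nm!="yellow" else (.01,))])
    print(tri([ray(P[n],C[n]) for n in P]))
b=max([b for b in blobs(I["top"],"blue") if b[0][0]<400],key=lambda b:b[1])
r=cv2.minAreaRect(np.argwhere(b[3])[:,::-1].astype(np.float32));bx=cv2.boxPoints(r)
w=np.array([plane(P["top"],q,.02)for q in bx]);print(bx.round(),w.round(4),w.mean(0),np.linalg.norm(np.diff(w,axis=0),axis=1))
K,M,t=cam(P["top"]);print("topcam",-M.T@t)
cv2.imwrite("pics/crop0.png",cv2.resize(np.hstack([I["top"][90:250,270:430],I["scene"][170:330,170:330]]),None,fx=2.5,fy=2.5,interpolation=cv2.INTER_CUBIC))
E
```

```text
[[ 62  69 196]
 [ 66  70 198]
 [ 67  70 200]
 [ 69  75 202]
 [ 73  77 203]] [[109 167 100]
 [106 164  94]
 [109 167  96]]
red scene [247 230  17  16] 240 [255.1 237.4] [[0.6215, -0.1541, 0.046], [0.6171, -0.148, 0.04]]
red top [317 138  21  21] 330 [326.7 147.8] [[0.6142, -0.1429, 0.046], [0.6153, -0.1439, 0.04]]
(array([ 0.6153903 , -0.14469002,  0.03707713]), [np.float64(0.0005569279811705233), np.float64(0.0005569279811704879)])
yellow scene [281 181   9   7] 53 [285.  183.9] [[0.5299, 0.099, 0.01]]
yellow top [191 188  18  17] 234 [199.5 195.7] [[0.5249, 0.1014, 0.01]]
(array([0.52614809, 0.10268962, 0.00652141]), [np.float64(0.0012856923116073581), np.float64(0.0012856923116074108)])
green scene [189 203  16  13] 183 [196.6 208.9] [[0.459, -0.1491, 0.046], [0.453, -0.143, 0.04]]
green top [316 224  21  20] 344 [325.9 233.5] [[0.4526, -0.14, 0.046], [0.4525, -0.1409, 0.04]]
(array([ 0.45210306, -0.14143183,  0.03867105]), [np.float64(0.00043251192322259945), np.float64(0.0004325119232225245)])
[[130. 151.]
 [244. 128.]
 [260. 203.]
 [145. 227.]] [[ 0.6109  0.2368  0.02  ]
 [ 0.6579  0.0146  0.02  ]
 [ 0.5096 -0.0161  0.02  ]
 [ 0.464   0.2036  0.02  ]] [0.56060016 0.10974096 0.02      ] [0.22716628 0.15153791 0.22440665]
topcam [ 0.47137523 -0.01122192  0.84651585]
```

View pics/crop0.png

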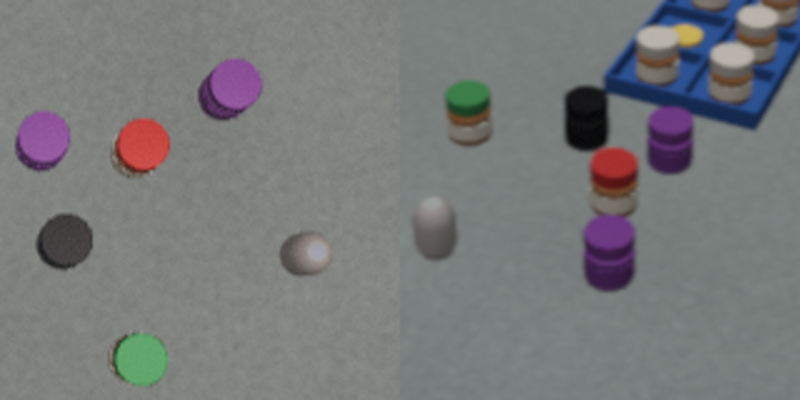

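Pad at about (0.5255,0.102), with its top near z 0.01. Red axis at about (0.615,-0.143). The tray's x axis is at about 12°, so a jaw axis at 57° lies along the cell diagonal and also clears the purple and black jars near the red one.

```bash
cat >> h.py <<'E'
def go(arm,xyz,yawdeg=57.):
    s=arm.observe();M=R.from_rotvec(s["ee_rot"]).as_matrix()
    a=np.radians(yawdeg);x=np.array([np.cos(a),np.sin(a),0]);z=np.array([0,0,-1.]);T=np.column_stack([x,np.cross(z,x),z])
    print("dp",(M.T@(np.array(xyz)-s["position"])).round(4).tolist(),"rot",R.from_matrix(M.T@T).as_rotvec().round(4).tolist(),"t",s["clock"],"pos",s["position"].round(4),"F",s["force"].round(2),"w",round(float(s["width"]),3))
E
python3 -c "
from h import *
from cell import arm
go(arm,[.5255,.102,.15])"
```

```text
dp [-0.3596, 0.4652, 0.0766] rot [0.0002, 0.0012, 0.2501] t 0.15 pos [0.1999 0.5917 0.2261] F [0.23 0.45 0.51] w 1.0
```

```bash
python3 -m pendant '[{"dp":[-0.18,0.232,0.03],"rotation":[0,0,0.12],"fingers":1},{"dp":[-0.18,0.232,0.03],"rotation":[0,0,0.12],"fingers":1},{"dp":[-0.36,0.465,0.076],"rotation":[0,0.001,0.25],"fingers":1},{"dp":[-0.36,0.465,0.076],"rotation":[0,0.001,0.25],"fingers":1},{"dp":[-0.36,0.465,0.076],"rotation":[0,0.001,0.25],"fingers":1},{"dp":[-0.36,0.465,0.076],"rotation":[0,0.001,0.25],"fingers":1},{"dp":[-0.36,0.465,0.076],"rotation":[0,0.001,0.25],"fingers":1},{"dp":[-0.36,0.465,0.076],"rotation":[0,0.001,0.25],"fingers":1},{"dp":[-0.36,0.465,0.076],"rotation":[0,0.001,0.25],"fingers":1},{"dp":[-0.36,0.465,0.076],"rotation":[0,0.001,0.25],"fingers":1},{"dp":[-0.36,0.465,0.076],"rotation":[0,0.001,0.25],"fingers":1},{"dp":[-0.36,0.465,0.076],"rotation":[0,0.001,0.25],"fingers":1},{"dp":[-0.36,0.465,0.076],"rotation":[0,0.001,0.25],"fingers":1}]'
python3 - <<'E'
from h import *
from cell import arm
go(arm,[.5255,.102,.06])
p=arm.camera_params("wrist");im=arm.get_image("wrist");cv2.imwrite("pics/wrist1.png",im)
np.save("w1.npy",np.r_[p["rvec"],p["tvec"]])
for b in blobs(im,"yellow"): print(b[0],b[1],b[2],plane(p,b[2],.01))
E
```

```text
clock: 1.78
position: [0.5246, 0.1032, 0.1507]
ee_rot: [-2.759, -1.502, -0.0]
force: [0.3, -0.0, 0.0]
width: 0.005
dp [-0.0006, 0.0014, 0.0907] rot [-0.0003, -0.0002, 0.0023] t 1.775 pos [0.5246 0.1032 0.1507] F [ 0.29 -0.01  0.03] w 0.005
```

View pics/wrist1.png

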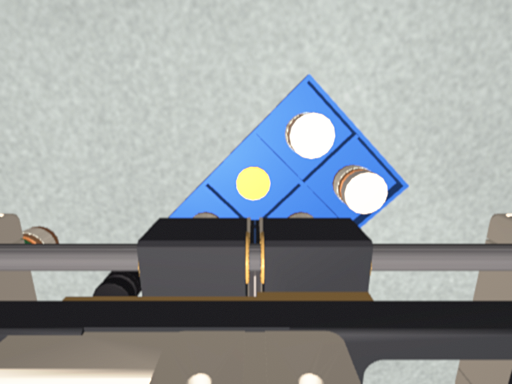

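The wrist picture shows the yellow disc at about (253,184), with the tray along the diagonal. The yellow mask missed the disc, so I loosen it.

```bash
python3 - <<'E'
from h import *
from cell import arm
im=cv2.imread("pics/wrist1.png");print(cv2.cvtColor(im,cv2.COLOR_BGR2HSV)[184,245:262:8])
m=cv2.inRange(cv2.cvtColor(im,cv2.COLOR_BGR2HSV),(15,90,100),(40,255,255));m[230:]=0
n,l,st,c=cv2.connectedComponentsWithStats(m)
v=np.load("w1.npy");p=dict(camera_matrix=arm.camera_params("wrist")["camera_matrix"],rvec=v[:3],tvec=v[3:])
t=cv2.imread("pics/top0.png")
for i in range(1,n):
    if st[i][4]>50:print(st[i],c[i],plane(p,c[i],.01));print(tri([ray(p,c[i]),ray(arm.camera_params("top"),(199.5,195.7))]))
K,M,tt=cam(p);print("cam",-M.T@tt, M)
E
```

```text
[[ 30 109 255]
 [ 30 110 255]
 [ 30 112 255]]
[237 167  33  32 817] [252.7870257  182.59241126] [0.52468891 0.09979084 0.01      ]
(array([0.52421921, 0.10057886, 0.01464805]), [np.float64(0.0004468873962171071), np.float64(0.00044688739621706554)])
cam [0.46813674 0.13861753 0.30850404] [[ 5.43116372e-01  8.39657346e-01 -3.84701149e-04]
 [ 8.12617936e-01 -5.25511000e-01  2.51972774e-01]
 [ 2.11368626e-01 -1.37163154e-01 -9.67734247e-01]]
```

```bash
python3 -m pendant '[{"dp":[-0.002,0.0015,0.05],"rotation":[0,0,0],"fingers":1},{"dp":[-0.002,0.0015,0.1],"rotation":[0,0,0],"fingers":1},{"dp":[-0.002,0.0015,0.125],"rotation":[0,0,0],"fingers":1},{"dp":[-0.002,0.0015,0.13],"rotation":[0,0,0],"fingers":1},{"dp":[-0.002,0.0015,0.132],"rotation":[0,0,0],"fingers":1},{"dp":[-0.002,0.0015,0.134],"rotation":[0,0,0],"fingers":1},{"dp":[-0.002,0.0015,0.136],"rotation":[0,0,0],"fingers":1}]'
```

```text
clock: 2.7
position: [0.5255, 0.1009, 0.0156]
ee_rot: [2.759, 1.502, 0.003]
force: [-0.4, -0.4, -0.6]
width: 0.004
```

```bash
python3 -m pendant '[{"dp":[0,0,0.002],"rotation":[0,0,0],"fingers":1},{"dp":[0,0,0.004],"rotation":[0,0,0],"fingers":1},{"dp":[0,0,0.0055],"rotation":[0,0,0],"fingers":1},{"dp":[0,0,0.0065],"rotation":[0,0,0],"fingers":1},{"dp":[0,0,0.0065],"rotation":[0,0,0],"fingers":1}]'
```

```text
clock: 3.32
position: [0.5257, 0.1009, 0.0102]
ee_rot: [-2.759, -1.502, -0.004]
force: [-4.5, 0.0, 20.7]
width: 0.006
```

Contact at tip z = 0.0102 with 20 N upward, so the disc has been felt and its top is at about 10 mm. Now I lift and move towards the red jar.

```bash
python3 -c "
from h import *
from cell import arm
go(arm,[.6148,-.143,.15])"
```

```text
dp [-0.1561, 0.2074, -0.1399] rot [0.0009, -0.0023, 0.0021] t 3.325 pos [0.5257 0.1009 0.0102] F [-4.460e+00  1.000e-02  2.066e+01] w 0.006
```

```bash
python3 -m pendant '[{"dp":[0,0,-0.05],"rotation":[0,0,0],"fingers":1},{"dp":[0,0,-0.1],"rotation":[0,0,0],"fingers":1},{"dp":[0,0,-0.14],"rotation":[0,0,0],"fingers":0.2},{"dp":[-0.04,0.052,-0.14],"rotation":[0,0,0],"fingers":-0.5},{"dp":[-0.08,0.104,-0.14],"rotation":[0,0,0],"fingers":-0.5},{"dp":[-0.12,0.156,-0.14],"rotation":[0,0,0],"fingers":-0.5},{"dp":[-0.15,0.2,-0.14],"rotation":[0.001,-0.002,0.002],"fingers":-0.5},{"dp":[-0.156,0.2075,-0.14],"rotation":[0.001,-0.002,0.002],"fingers":-0.5},{"dp":[-0.156,0.2075,-0.14],"rotation":[0.001,-0.002,0.002],"fingers":-0.5},{"dp":[-0.156,0.2075,-0.14],"rotation":[0.001,-0.002,0.002],"fingers":-0.5}]' 20
python3 - <<'E'
from h import *
from cell import arm
go(arm,[.6148,-.143,.06])
p=arm.camera_params("wrist");im=arm.get_image("wrist");cv2.imwrite("pics/wrist2.png",im)
np.save("w2.npy",np.r_[p["rvec"],p["tvec"]])
for b in blobs(im,"red"): print(b[0],b[1],b[2],plane(p,b[2],.046))
E
```

```text
clock: 4.58
position: [0.6147, -0.1406, 0.1498]
ee_rot: [-2.758, -1.502, -0.0]
force: [0.7, 0.3, 0.2]
width: 0.746
dp [-0.002, 0.0015, 0.0898] rot [-0.0014, -0.0011, 0.0024] t 4.575 pos [ 0.6147 -0.1406  0.1498] F [0.71 0.29 0.18] w 0.746
[231 171  41  42] 1304 [251.8190184  192.18634969] [ 0.61485205 -0.14485682  0.046     ]
```

View pics/wrist2.png

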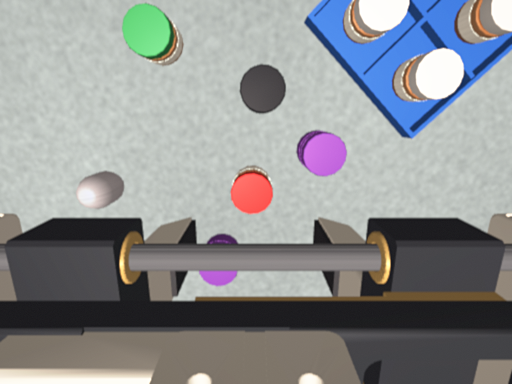

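The red cap is at (252,192), which casts to (0.6149,-0.1449), in agreement with the other views. The fingers clear both purple jars. Next I check the cap height from two views.

```bash
python3 -c "
from h import *
from cell import arm
v=np.load('w2.npy');p=dict(camera_matrix=arm.camera_params('wrist')['camera_matrix'],rvec=v[:3],tvec=v[3:])
print(tri([ray(p,(251.8,192.2)),ray(arm.camera_params('top'),(326.7,147.8)),ray(arm.camera_params('scene'),(255.1,234.5))]))
go(arm,[.6148,-.144,.016])"
```

```text
(array([ 0.61477281, -0.14427249,  0.04407507]), [np.float64(0.0009980020966411619), np.float64(0.0010755711285001964), np.float64(0.0002625357332419335)])
dp [-0.003, 0.002, 0.134] rot [-0.0011, -0.0011, 0.0028] t 4.625 pos [ 0.6147 -0.1406  0.15  ] F [-0.44 -0.47  0.97] w 0.748
```

```bash
python3 -m pendant '[{"dp":[-0.003,0.002,0.03],"rotation":[-0.001,-0.001,0.003],"fingers":-0.4},{"dp":[-0.003,0.002,0.06],"rotation":[-0.001,-0.001,0.003],"fingers":-0.4},{"dp":[-0.003,0.002,0.09],"rotation":[-0.001,-0.001,0.003],"fingers":-0.4},{"dp":[-0.003,0.002,0.115],"rotation":[-0.001,-0.001,0.003],"fingers":-0.4},{"dp":[-0.003,0.002,0.128],"rotation":[-0.001,-0.001,0.003],"fingers":-0.4},{"dp":[-0.003,0.002,0.134],"rotation":[-0.001,-0.001,0.003],"fingers":-0.4},{"dp":[-0.003,0.002,0.134],"rotation":[-0.001,-0.001,0.003],"fingers":-0.4},{"dp":[-0.003,0.002,0.134],"rotation":[-0.001,-0.001,0.003],"fingers":-0.4}]' 20
python3 - <<'E'
from h import *
from cell import arm
go(arm,[.6148,-.144,.016])
cv2.imwrite("pics/wrist3.png",arm.get_image("wrist"))
cv2.imwrite("pics/sc3.png",cv2.resize(arm.get_image("scene")[150:310,150:350],None,fx=4,fy=3.7))
E
```

```text
clock: 5.62
position: [0.6154, -0.144, 0.0169]
ee_rot: [2.76, 1.499, 0.002]
force: [0.9, -0.5, -0.4]
width: 0.7
dp [-0.0003, -0.0005, 0.0009] rot [0.0012, -0.0007, -0.0001] t 5.625 pos [ 0.6154 -0.144   0.0169] F [ 0.9  -0.53 -0.39] w 0.7
```

View pics/wrist3.png

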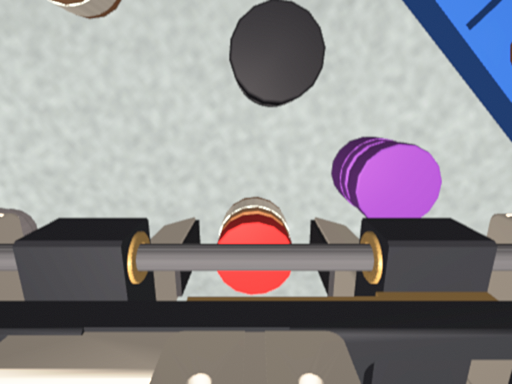

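View pics/sc3.png

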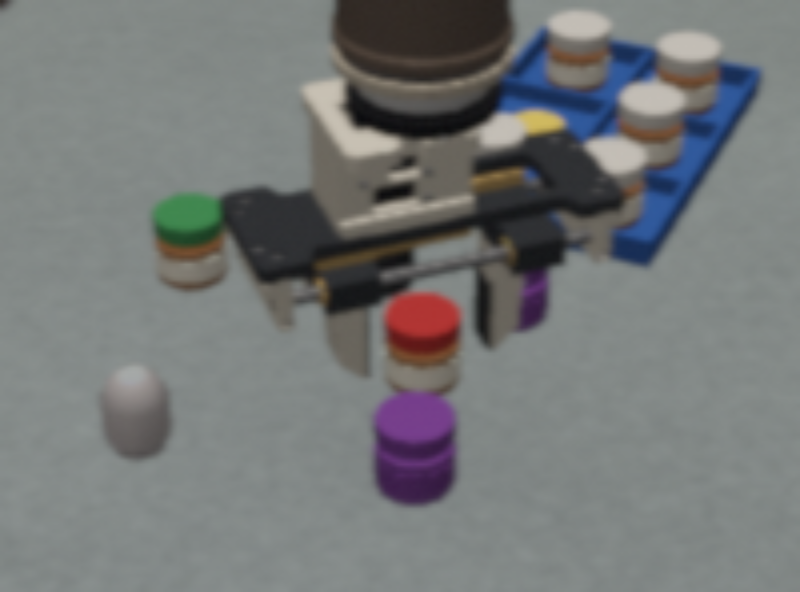

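The jar sits centred between the fingers, with its cap at u of about 254 in the wrist view. The purple jar is clear. Closing now.

```bash
python3 -m pendant '[{"dp":[0,0,0.001],"rotation":[0.001,-0.001,0],"fingers":1},{"dp":[0,0,0.001],"rotation":[0.001,-0.001,0],"fingers":1},{"dp":[0,0,0.001],"rotation":[0.001,-0.001,0],"fingers":1},{"dp":[0,0,0.001],"rotation":[0.001,-0.001,0],"fingers":1},{"dp":[0,0,0.001],"rotation":[0.001,-0.001,0],"fingers":1},{"dp":[0,0,0.001],"rotation":[0.001,-0.001,0],"fingers":1}]' 25
python3 -m pendant '[{"dp":[0,0,-0.004],"rotation":[0,0,0],"fingers":1},{"dp":[0,0,-0.01],"rotation":[0,0,0],"fingers":1},{"dp":[0,0,-0.015],"rotation":[0,0,0],"fingers":1},{"dp":[0,0,-0.015],"rotation":[0,0,0],"fingers":1}]' 25
python3 -c "
from h import *
from cell import arm
go(arm,[.525,.101,.1])"
```

```text
clock: 6.48
position: [0.6153, -0.1441, 0.0158]
ee_rot: [2.761, 1.499, -0.0]
force: [-0.5, 0.8, 1.7]
width: 0.431
clock: 6.98
position: [0.6157, -0.1442, 0.0314]
ee_rot: [2.76, 1.498, 0.001]
force: [-0.4, -0.3, -1.6]
width: 0.432
dp [0.1562, -0.2096, -0.0688] rot [0.001, -0.0, -0.0003] t 6.975 pos [ 0.6157 -0.1442  0.0314] F [-0.36 -0.3  -1.63] w 0.432
```

```bash
python3 -m pendant '[{"dp":[0,0,-0.03],"rotation":[0,0,0],"fingers":1},{"dp":[0,0,-0.055],"rotation":[0,0,0],"fingers":1},{"dp":[0,0,-0.069],"rotation":[0,0,0],"fingers":1},{"dp":[0.02,-0.027,-0.069],"rotation":[0,0,0],"fingers":1},{"dp":[0.045,-0.06,-0.069],"rotation":[0,0,0],"fingers":1},{"dp":[0.07,-0.094,-0.069],"rotation":[0,0,0],"fingers":1},{"dp":[0.095,-0.127,-0.069],"rotation":[0,0,0],"fingers":1},{"dp":[0.12,-0.161,-0.069],"rotation":[0,0,0],"fingers":1},{"dp":[0.14,-0.188,-0.069],"rotation":[0,0,0],"fingers":1},{"dp":[0.152,-0.204,-0.069],"rotation":[0,0,0],"fingers":1},{"dp":[0.156,-0.2095,-0.069],"rotation":[0.001,0,0],"fingers":1},{"dp":[0.156,-0.2095,-0.069],"rotation":[0.001,0,0],"fingers":1},{"dp":[0.156,-0.2095,-0.069],"rotation":[0.001,0,0],"fingers":1}]' 25
python3 - <<'E'
from h import *
from cell import arm
go(arm,[.525,.101,.026])
p=arm.camera_params("wrist");im=arm.get_image("wrist");cv2.imwrite("pics/wrist4.png",im)
cv2.imwrite("pics/sc4.png",cv2.resize(arm.get_image("scene")[110:270,200:400],None,fx=4,fy=3.7))
E
```

```text
clock: 8.6
position: [0.5253, 0.0995, 0.1002]
ee_rot: [2.762, 1.496, -0.0]
force: [-0.3, 0.1, -1.3]
width: 0.43
dp [0.0011, -0.0011, 0.0742] rot [0.0005, 0.0003, -0.0018] t 8.6 pos [0.5253 0.0995 0.1002] F [-0.26  0.08 -1.35] w 0.43
```

View pics/wrist4.png

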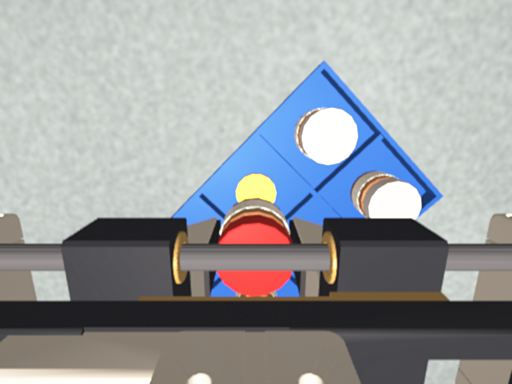

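View pics/sc4.png

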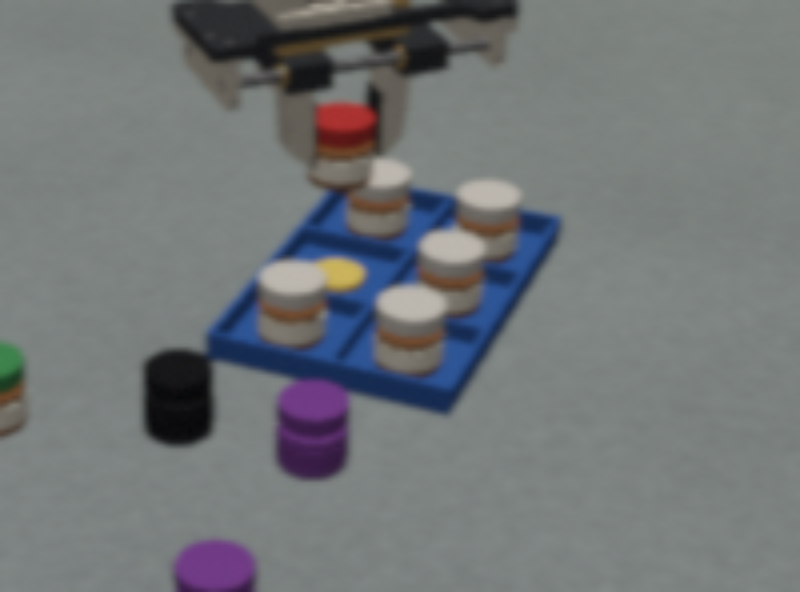

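The jar is held upright over the empty cell. In the wrist view the cap is at about (255,258) and the disc at (256,190), in line with it. I lower it gently to a tip height of 0.026.

```bash
python3 -m pendant '[{"dp":[0.001,-0.001,0.02],"rotation":[0,0,-0.002],"fingers":1},{"dp":[0.001,-0.001,0.04],"rotation":[0,0,-0.002],"fingers":1},{"dp":[0.001,-0.001,0.055],"rotation":[0,0,-0.002],"fingers":1},{"dp":[0.001,-0.001,0.064],"rotation":[0,0,-0.002],"fingers":1},{"dp":[0.001,-0.001,0.069],"rotation":[0,0,-0.002],"fingers":1},{"dp":[0.001,-0.001,0.071],"rotation":[0,0,-0.002],"fingers":1},{"dp":[0.001,-0.001,0.0725],"rotation":[0,0,-0.002],"fingers":1},{"dp":[0.001,-0.001,0.0735],"rotation":[0,0,-0.002],"fingers":1},{"dp":[0.001,-0.001,0.0735],"rotation":[0,0,-0.002],"fingers":1}]' 25
python3 -c "
from h import *
from cell import arm
go(arm,[.525,.101,.026])"
```

```text
clock: 9.82
position: [0.5251, 0.1011, 0.0268]
ee_rot: [2.76, 1.499, 0.0]
force: [-0.4, -0.2, -0.3]
width: 0.43
dp [-0.0001, 0.0, 0.0008] rot [0.0005, -0.0, 0.0002] t 9.825 pos [0.5251 0.1011 0.0268] F [-0.4  -0.19 -0.29] w 0.43
```

```bash
python3 -m pendant '[{"dp":[0,0,0.0007],"rotation":[0,0,0],"fingers":1},{"dp":[0,0,0.0014],"rotation":[0,0,0],"fingers":1},{"dp":[0,0,0.0014],"rotation":[0,0,0],"fingers":1}]' 25
```

```text
clock: 10.2
position: [0.5252, 0.1011, 0.0257]
ee_rot: [2.76, 1.499, 0.001]
force: [-1.2, 0.7, 3.0]
width: 0.427
```

The jar is seated: 3 N upward at z 0.0257. I check both views before letting go.

```bash
python3 - <<'E'
from h import *
from cell import arm
p=arm.camera_params("wrist");im=arm.get_image("wrist")
sc=arm.get_image("scene");cv2.imwrite("pics/sc5.png",cv2.resize(np.hstack([sc[130:230,230:360],im[160:260:1,180:330]]),None,fx=2.8,fy=2.8))
E
```

```text
(no output)
```

View pics/sc5.png

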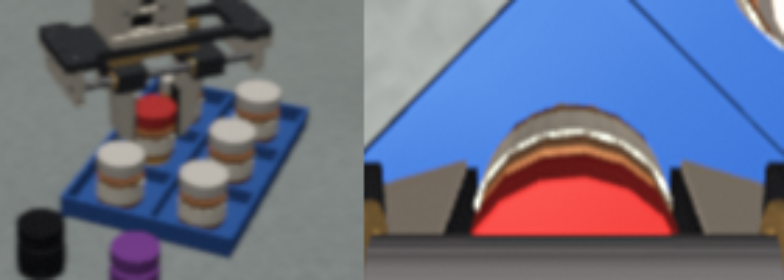

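The jar stands upright in the cell, covering the disc. I release it, then rise straight up.

```bash
python3 -m pendant '[{"dp":[0,0,0],"rotation":[0,0,0],"fingers":0.0},{"dp":[0,0,0],"rotation":[0,0,0],"fingers":-0.2},{"dp":[0,0,0],"rotation":[0,0,0],"fingers":-0.4},{"dp":[0,0,0],"rotation":[0,0,0],"fingers":-0.4},{"dp":[0,0,-0.01],"rotation":[0,0,0],"fingers":-0.4},{"dp":[0,0,-0.03],"rotation":[0,0,0],"fingers":-0.4},{"dp":[0,0,-0.07],"rotation":[0,0,0],"fingers":-0.4},{"dp":[0,0,-0.12],"rotation":[0,0,0],"fingers":-0.4},{"dp":[0,0,-0.13],"rotation":[0,0,0],"fingers":-0.4},{"dp":[0,0,-0.13],"rotation":[0,0,0],"fingers":-0.4}]'
python3 - <<'E'
from h import *
from cell import arm
go(arm,[.525,.101,.15])
p=arm.camera_params("wrist");im=arm.get_image("wrist");cv2.imwrite("pics/wrist6.png",im)
sc=arm.get_image("scene");cv2.imwrite("pics/sc6.png",cv2.resize(sc[110:270,170:370],None,fx=4,fy=3.7))
ps=arm.camera_params("scene")
A=max(blobs(im,"red"),key=lambda b:b[1]);B=max(blobs(sc,"red"),key=lambda b:b[1])
print(A[2],plane(p,A[2],.056),B[2],plane(ps,B[2],.05),tri([ray(p,A[2]),ray(ps,B[2])]))
g=[b for b in blobs(sc,"green") if b[0][1]>150];print([ (b[0],b[2]) for b in g])
E
```

```text
clock: 11.55
position: [0.5254, 0.1013, 0.1565]
ee_rot: [2.76, 1.499, 0.004]
force: [0.6, 0.4, 0.1]
width: 0.701
dp [-0.0005, -0.0002, 0.0065] rot [0.0016, -0.0018, 0.0003] t 11.55 pos [0.5254 0.1013 0.1565] F [0.56 0.44 0.13] w 0.701
[254.28898744 190.27346637] [0.52487071 0.10042911 0.056     ] [284.48192771 169.88554217] [0.5268543  0.09883597 0.05      ] (array([0.52634236, 0.09954199, 0.04947321]), [np.float64(5.8108465207078467e-05), np.float64(5.810846520718214e-05)])
[(array([189, 203,  17,  13], dtype=int32), array([196.66304348, 208.92391304]))]
```

View pics/wrist6.png

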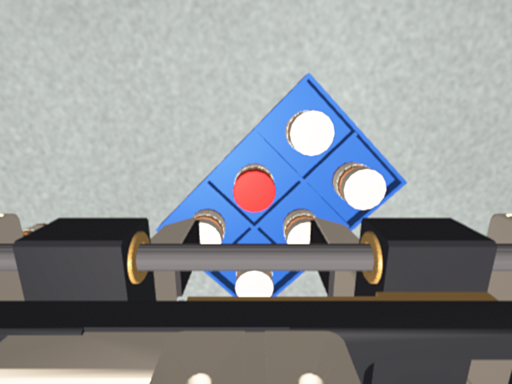

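View pics/sc6.png

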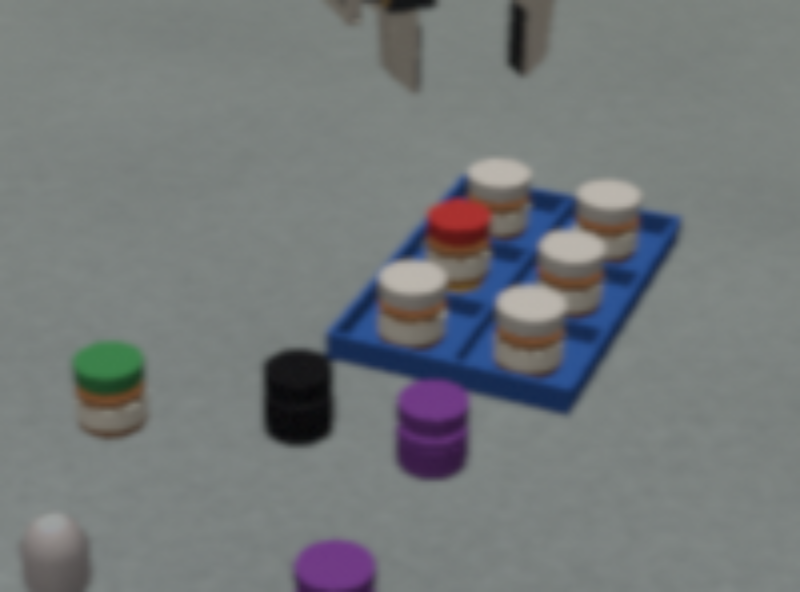

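The red jar stands upright and central in the formerly empty cell. The cap measures (0.525,0.100), within about 2 mm of the disc. The green jar hasn't moved and the gripper is clear, so I hand in.

```bash
python3 -c "
from cell import arm
print(arm.sign_off())"
```

```text
the job is handed in; nothing more can be done
None
```

The red-capped jar is standing on the yellow disc in the formerly empty cell, and I handed the job in at about 11.6 s; no verdict was reported.

- **Feeling the disc:** with the empty fingers shut, I touched it at tip height 10.2 mm. The upward force was about 21 N, and the red jar had not yet been moved.
- **Placing:** I gripped the red jar with the jaws along the cell diagonal. I lowered it until it met 3 N, then opened the fingers and rose straight up.
- **Last checks:** the jar stands upright, with its cap at about (0.525–0.526, 0.100). That is within about 2 mm of the disc's measured centre (0.525, 0.101). The green cap sits at the same pixel as at the start, to within 0.1 px, and the gripper is clear with only sensor noise on the force reading.
- **Disagreements:** the two-view heights of the disc came out at 6.5 and 14.6 mm. The touch settled it at 10.2 mm, and the text's sizes give 10 mm. My first colour masks for red, green and (in the wrist view) yellow were too strict, so I loosened them.

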